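# Clear the carving and slide it under the work lamp

### The job

Wipe the three loose wood chips off the carved panel with the orange scraper block, not with your fingers, then set the scraper back upright and wholly on its black mat, lying along it, and let go. After that slide the panel along the bench, never lifting it, in under the green work lamp until it lies inside the white tape frame, its long side along the frame's long side. Do not bump the lamp, and leave the other things on the bench where they are.

Things in the scene. Friction and masses are not known exactly. Their poses are not given: they have to be found in the camera images.
- panel: loose dark wooden carved panel, 170 (its x) x 130 (its y) x 36 mm high, about 0.5 kg, lying flat on the bench; the carving on top is practically flat. Origin: centre of its underside; z up
- chip0: loose pale wood chip, 60 (its x) x 24 x 12 mm, lying flat on top of the panel, long side roughly along the panel's y. Origin: centre of its underside
- chip1: loose pale wood chip, 60 (its x) x 24 x 12 mm, lying flat on top of the panel, long side roughly along the panel's y. Origin: centre of its underside
- chip2: loose pale wood chip, 60 (its x) x 24 x 12 mm, lying flat on top of the panel, long side roughly along the panel's y. Origin: centre of its underside
- scraper: scraper block: an orange blade bar 150 (its x) x 30 (its y) x 18 mm high, and on it a pale wooden upright grip 80 (x) x 24 (y) mm that reaches from 18 to 72 mm above the underside; 0.16 kg. Stands upright on the mat at the start. Origin: centre of its underside
- mat: fixed black rubber mat, 190 (its x) x 110 (its y) x 3 mm thick, home of the scraper. Origin: centre of its underside, on the bench
- frame (a point): centre of the white tape frame stuck flat on the bench (no height), inside size 200 (x) x 160 (y) mm, tape 12 mm wide. Its axes: x along the long side, y towards the lamp's post, z up; the panel comes in from the frame's -y side
- lamp: fixed work lamp, origin and axes those of the tape frame. Its flat green head hangs low over the frame, leaving no room for an upright gripper: x = -75 to +75 mm, y = -100 to +60 mm, underside 202 mm, top 227 mm above the bench; an arm on top (up to 253 mm) leads to the post at y = +185 mm on a dark foot (y = +130 to +220 mm, x = -65 to +65 mm, 25 mm high)
- mallet: bystander: wooden mallet lying down, 255 mm long, 75 mm high
- gouge0: bystander: carving gouge lying down, mid-brown handle, 235 mm long
- gouge1: bystander: carving gouge lying down, dark handle, 235 mm long
- stone: bystander: grey sharpening stone, 180 x 60 x 28 mm
- jar: bystander: amber glass jar with brass cap, 70 mm wide, 90 mm high
- mug: bystander: blue mug, 80 mm wide, 90 mm high

How it is judged:
On the way, in this order (a step that is already met when the one before it is completed fails the run):
1. the scraper is lifted off its mat (height (world z) of scraper above 0.02 m), for 0.1 s.
2. all three chips are off the panel, which is not yet under the lamp ((height (world z) of chip0 below 0.02 m or x of chip0 in the frame of panel above 0.087 m or x of chip0 in the frame of panel below -0.087 m or y of chip0 in the frame of panel above 0.067 m or y of chip0 in the frame of panel below -0.067 m) and (height (world z) of chip1 below 0.02 m or x of chip1 in the frame of panel above 0.087 m or x of chip1 in the frame of panel below -0.087 m or y of chip1 in the frame of panel above 0.067 m or y of chip1 in the frame of panel below -0.067 m) and (height (world z) of chip2 below 0.02 m or x of chip2 in the frame of panel above 0.087 m or x of chip2 in the frame of panel below -0.087 m or y of chip2 in the frame of panel above 0.067 m or y of chip2 in the frame of panel below -0.067 m) and horizontal distance between panel and frame above 0.08 m), for 0.2 s.
3. the scraper stands upright on its mat, let go (x of scraper in the frame of mat between -0.035 and 0.035 m and y of scraper in the frame of mat between -0.04 and 0.04 m and angle between the x axis of scraper and the x axis of mat, either way round below 0.6 rad and angle between scraper's own z axis and vertical below 0.1 rad and height (world z) of scraper below 0.008 m and contact force between the fingers and scraper below 0.2 N), for 0.2 s.
4. the panel lies inside the tape frame (x of panel in the frame of frame between -0.015 and 0.015 m and y of panel in the frame of frame between -0.015 and 0.015 m and angle between the x axis of panel and the x axis of frame, either way round below 0.17 rad and height (world z) of panel below 0.004 m), for 0.2 s.
At the end, for the whole second after the job is handed in: Panel flat and at rest, centre within 15 mm of the frame centre along both frame axes, turned less than 0.17 rad; no chip on it; scraper upright on its mat, within 35 mm (along) and 40 mm (across) of the mat centre, turned less than 0.6 rad, let go, at rest (all of step 3 and all of step 4 and (height (world z) of chip0 below 0.02 m or x of chip0 in the frame of panel above 0.087 m or x of chip0 in the frame of panel below -0.087 m or y of chip0 in the frame of panel above 0.067 m or y of chip0 in the frame of panel below -0.067 m) and (height (world z) of chip1 below 0.02 m or x of chip1 in the frame of panel above 0.087 m or x of chip1 in the frame of panel below -0.087 m or y of chip1 in the frame of panel above 0.067 m or y of chip1 in the frame of panel below -0.067 m) and (height (world z) of chip2 below 0.02 m or x of chip2 in the frame of panel above 0.087 m or x of chip2 in the frame of panel below -0.087 m or y of chip2 in the frame of panel above 0.067 m or y of chip2 in the frame of panel below -0.067 m) and linear speed of each of panel, scraper below 0.02 m/s); the robot touches nothing.
It fails at once if a finger pushes a chip that is still on the panel ((contact force between the fingers and chip0 above 0.5 N and height (world z) of chip0 above 0.03 m) or (contact force between the fingers and chip1 above 0.5 N and height (world z) of chip1 above 0.03 m) or (contact force between the fingers and chip2 above 0.5 N and height (world z) of chip2 above 0.03 m)).
It fails at once if the panel is lifted or tipped off the bench (height (world z) of panel above 0.012 m or angle between panel's own z axis and vertical above 0.15 rad).
It fails at once if the lamp is bumped (contact force between any of the arm, the fingers, scraper and lamp above 3 N).
It fails at once if another thing on the bench is moved more than 30 mm (distance of any of mallet, gouge0, gouge1, stone, jar, mug from where it was at the start of the episode above 0.03 m).
It also fails if it takes over 67 s, if anything falls off the work surface, if the arm or the gripper's body presses on something with over 40 N, if the wrist force passes 120 N, or if a joint passes its speed limit or range.

### The arm

A 6-joint arm with a two-finger parallel gripper is mounted at the origin on the work surface. World frame = base frame: x ahead of the robot, y to its left, z up, the work surface at z = 0. Lengths are in m, angles in rad, forces in N, time in s.
With the tool pointing down it reaches from about 0.425 to 0.95 m from the base axis. Payload 3.5 kg.
Tool frame: the origin (TCP) lies between the finger pads; the fingertips stand 19 mm ahead of it and the grasp point (between the pads) is the TCP; z points along the fingers, y is the line along which they close (so a half turn about z gives the same grasp; the last joint's range is limited). The gripper opens to 85 mm and grips with 20 to 120 N. Pads are 22 mm wide; open, the fingers measure 114 mm over their backs; the gripper's body (76 mm by 85 mm) begins 54 mm behind the grasp point. The pads swing forward as they close: fully open they stand 13 mm farther back than shut.
Start: joints at [0.976, 0.286, 1.577, -0, 1.279, -0.15], TCP at [0.29, 0.609, 0.25] pointing down, gripper open.
Joint ranges: [-2.77, 2.77], [-0.9, 2.22], [0.21, 2.48], [-1.53, 4.67], [0.24, 2.81], [-2.84, 2.84]. Speed limits (rad/s): [2.79, 2.79, 3.14, 3.14, 3.14, 3.14].

### API

Orientations are given as a unit quaternion [x, y, z, w].
In Python, from plant import monitor, eyes, ctrl gives the robot as it stands.
- The arm moves only by the shell command python3 -m handwheel 'ROWS' [FORCE]. ROWS is JSON, a list of rows, each a list of 7 numbers: the shift along the tool's x, y, z in units of 40 cm (1.0 is 40 cm), then the turn, a rotation vector about the tool's x, y, z in units of pi rad (1.0 is pi rad), then the opening, from -1 (shut) to 1 (fully open). A call has 1 to 12 rows; each row is the pose to reach, as a shift and turn from the pose commanded when the call began, along the tool's axes at that moment, turning the shorter way round; what a row does not reach only later rows make up. A row lasts 1/8 s, in which the tool goes at most 62.5 mm and 10.7 degrees, less where a joint would pass 70% of its speed; a pose out of reach is approached as far as the arm can. A call with a number of a shift or a turn outside -1 to 1 is refused whole. A call with a gripper value outside its range is refused whole. The fingers move at their own pace and stop on an object; FORCE is the grip in N (left out, the last holds). Time passes only in rows, so rows that repeat a pose let the fingers close. It gives the time, the measured TCP pose, the force, the opening and the grip force at its end, in the units of the state.
- monitor.get_state(): the state, without advancing time (a new reading comes with each control period).
- eyes.read_camera(name): name is "side" or "top" or "wrist"; returns the picture (480x640x3 uint8, red, green, blue); there is no depth.
- eyes.camera_params(name): a dict with "K" (3x3 intrinsics, pixels), "R" (3x3) and "t" (3): a world point X has camera coordinates R X + t. Camera axes: x right, y down, z forward; pixel columns grow to the right and rows downward; lengths in m; the calibration is good to about 2 mm. A picture is of the moment at which its call begins: read the wrist's pose just before it. camera_params takes no time and is no camera call; for the wrist camera it gives the pose at the moment of the call.
- ctrl.sign_off(): hands the job in; it is judged then, once.
The state is a dict: "time": time; "qpos": joint angles; "dq": joint speeds; "joint_efforts": joint torques, N m; "eef_pos": TCP position; "tcp_rot": TCP orientation; "contact_force": force on the tool from outside, world axes, zero at the start; "wrist_torque": the same for the moment, N m; "opening": opening from 0.0 (shut) to 1.0 (fully open); "finger_force": force on a finger pad.
Only numpy, scipy, OpenCV 4.12 (cv2) and the standard library are available. Lean on these libraries where they do the work, as an engineer would, in place of code of your own. Each camera call takes 0.05 s, during which the arm holds its last target. There are 200 camera calls.

## Working session

There is one attempt and no reset: what is moved stays moved. The work goes in short steps, Python scripts to look and compute and a shell command to move; the robot and the scene stay as the last step left them, time stands still between calls to the robot, and variables do not carry over. Pictures are saved under pics/ and viewed, at most 12 in all, crops included, and the job is handed in when it is done.

```bash
mkdir -p pics; ls; python3 - <<'E'
from plant import monitor, eyes
import cv2,json
for n in ("top","side"):
    im=eyes.read_camera(n); cv2.imwrite(f"pics/{n}0.png",im[:,:,::-1])
    p=eyes.camera_params(n); print(n,p)
print(monitor.get_state())
E
```

```text
pics
top {'K': array([[504.15238525,   0.        , 317.53836829],
       [  0.        , 504.15238525, 238.91837745],
       [  0.        ,   0.        ,   1.        ]]), 'R': array([[-0.00599175, -0.99995331, -0.00758107],
       [-0.99677303,  0.00657921, -0.08000146],
       [ 0.0800476 ,  0.00707726, -0.99676592]]), 't': array([-0.02080365,  0.53678619,  1.01152435])}
side {'K': array([[438.21747074,   0.        , 320.80925669],
       [  0.        , 438.21747074, 251.90775931],
       [  0.        ,   0.        ,   1.        ]]), 'R': array([[ 0.99922925, -0.03918854,  0.00227217],
       [-0.02116152, -0.58652069, -0.80965775],
       [ 0.03306198,  0.80898562, -0.58689792]]), 't': array([-0.52793843,  0.03958387,  0.91868739])}
{'time': 0.1, 'qpos': array([ 9.76024543e-01,  2.87100977e-01,  1.57799741e+00,  1.20969303e-05,
        1.27862433e+00, -1.50002464e-01]), 'dq': array([-0.00105963, -0.00190271, -0.0040926 ,  0.00028314, -0.00115789,
       -0.0002386 ]), 'joint_efforts': array([-3.77653059e-04, -4.07297802e+01, -2.93698543e+01, -1.84579740e-04,
        3.43324326e-03,  3.07841299e-07]), 'eef_pos': array([0.29008227, 0.60888621, 0.2490875 ]), 'tcp_rot': array([ 2.20557764e-01,  9.75373333e-01, -9.89927812e-04, -3.92893967e-04]), 'contact_force': array([-0.47781869, -0.39479822,  0.57287147]), 'wrist_torque': array([-0.02024617, -0.01696335, -0.03453778]), 'finger_force': 0.0, 'opening': 0.9951616801247036}
```

View pics/top0.png

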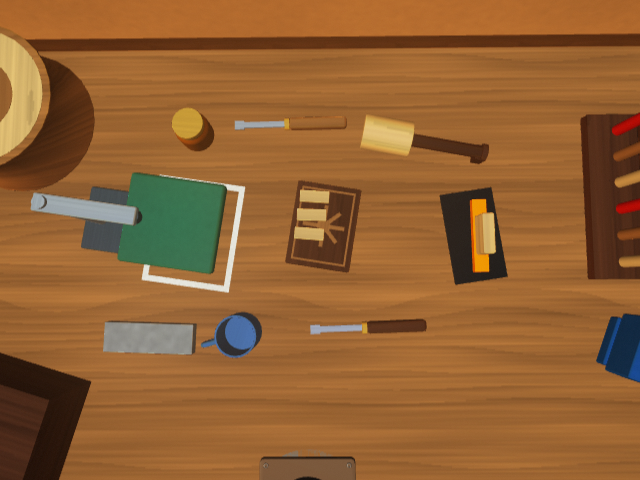

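View pics/side0.png

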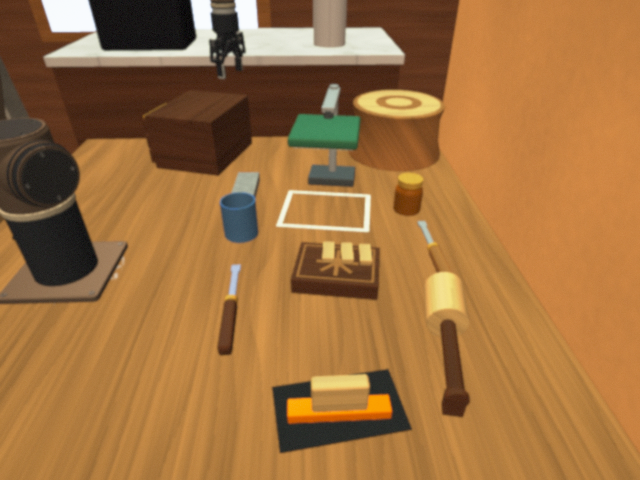

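The top view shows the lamp and frame on the left (frame corners around (243,187) and (229,291)). The panel with three chips is near (323,226), the chips near (314,197), (311,215) and (309,234). The scraper sits on its mat near (474,236). The side view shows the whole frame, (277..372, 191..231), plus the panel at (337,268) and the scraper at (340,400).

```bash
cat > h.py <<'E'
import cv2, numpy as np
from plant import monitor, eyes
from scipy.spatial.transform import Rotation as Ro
P={n:eyes.camera_params(n) for n in ("top","side")}
def ray(p,uv):
    d=p["R"].T@np.linalg.inv(p["K"])@np.array([uv[0],uv[1],1.]); return -p["R"].T@p["t"],d/np.linalg.norm(d)
def plane(p,uv,z):
    o,d=ray(p,uv); return o+d*(z-o[2])/d[2]
def tri(uv1,uv2):
    M=[P[n]["K"]@np.c_[P[n]["R"],P[n]["t"]] for n in("top","side")]
    X=cv2.triangulatePoints(M[0],M[1],np.array(uv1,float).reshape(2,1),np.array(uv2,float).reshape(2,1)).ravel(); return X[:3]/X[3]
def proj(p,X):
    c=p["K"]@(p["R"]@np.array(X)+p["t"]); return c[:2]/c[2]
def blob(im,lo,hi,roi,n=1,close=0):
    x0,y0,x1,y1=roi; hsv=cv2.cvtColor(im,cv2.COLOR_RGB2HSV)
    m=np.zeros(im.shape[:2],np.uint8); m[y0:y1,x0:x1]=cv2.inRange(hsv,lo,hi)[y0:y1,x0:x1]
    if close: m=cv2.morphologyEx(m,cv2.MORPH_CLOSE,np.ones((close,close)))
    cs,_=cv2.findContours(m,cv2.RETR_EXTERNAL,cv2.CHAIN_APPROX_NONE)
    return sorted(cs,key=cv2.contourArea)[::-1][:n]
def quad(c):
    h=cv2.convexHull(c); L=cv2.arcLength(h,True)
    for e in np.linspace(.01,.15,60):
        a=cv2.approxPolyDP(h,e*L,True)
        if len(a)<=4: break
    return a.reshape(-1,2).astype(float)
def rect(c,p,z):
    "min-area rectangle of the contour cast onto plane z: centre, sizes, angle of long side"
    W=np.array([plane(p,q,z)[:2] for q in c.reshape(-1,2)]); 
    (cx,cy),(a,b),t=cv2.minAreaRect((W*1000).astype(np.float32))
    if a<b: a,b,t=b,a,t+90
    return np.round([cx,cy,a,b,(t+90)%180-90],1)
E
python3 - <<'E'
from h import *
t=cv2.imread("pics/top0.png")[:,:,::-1].copy(); s=cv2.imread("pics/side0.png")[:,:,::-1].copy()
hs=lambda im,pts:[cv2.cvtColor(im,cv2.COLOR_RGB2HSV)[v,u].tolist() for u,v in pts]
print("hsv top panel,bench,chip,orange,grip,mat,tape,lamp",hs(t,[(340,195),(340,295),(314,197),(474,205),(488,235),(455,240),(239,230),(170,230)]))
print("hsv side panel top,front,bench,chip,orange,grip,mat,tape",hs(s,[(310,262),(330,285),(337,235),(347,252),(300,410),(340,390),(290,430),(320,229)]))
O=((8,200,180),(20,255,255)); C=((15,60,150),(28,160,255)); K=((0,0,0),(180,255,60))
ot=blob(t,*O,(430,180,520,290))[0]; os_=blob(s,*O,(260,360,420,450))[0]
print("orange",rect(ot,P["top"],.021),quad(ot).tolist(),quad(os_).tolist())
print("mat",rect(blob(t,*K,(430,180,520,290),close=25)[0],P["top"],.003))
W=((0,0,170),(180,60,255))
ft=blob(t,*W,(140,170,260,300)); fs=blob(s,*W,(270,185,380,235))[0]
print("frame top",quad(ft[0]).tolist()); q=quad(fs); print("side outer corners",q.tolist(),[plane(P["side"],x,0).round(4).tolist() for x in q]); print(rect(fs,P["side"],0))
print("lamp head",rect(blob(t,(60,80,30),(95,255,255),(100,160,240,280))[0],P["top"],.227))
for n,im,roi in(("top",t,(290,180,362,275)),("side",s,(318,238,376,268))):
    for c in blob(im,*C,roi,3): 
        print("chip",n,cv2.boundingRect(c),cv2.contourArea(c),rect(c,P[n],.048))
E
```

```text
hsv top panel,bench,chip,orange,grip,mat,tape,lamp [[11, 171, 82], [14, 171, 176], [20, 126, 206], [19, 251, 239], [20, 123, 209], [14, 87, 44], [15, 161, 152], [72, 131, 113]]
hsv side panel top,front,bench,chip,orange,grip,mat,tape [[12, 162, 93], [11, 170, 75], [16, 163, 183], [23, 121, 233], [20, 255, 251], [17, 157, 197], [60, 23, 44], [18, 90, 221]]
orange [ 542.9 -354.7  148.4   33.     0.6] [[485.0, 199.0], [488.0, 271.0], [473.0, 271.0], [470.0, 201.0]] [[388.0, 417.0], [290.0, 422.0], [288.0, 399.0], [386.0, 394.0]]
mat [ 543.6 -347.6  187.   108.7    8.4]
frame top [[244.0, 187.0], [227.0, 292.0], [142.0, 279.0], [223.0, 184.0]]
side outer corners [[277.0, 223.0], [289.0, 191.0], [369.0, 195.0], [367.0, 231.0]] [[0.4278, 0.1727, 0.0], [0.4539, 0.337, 0.0], [0.6712, 0.3065, 0.0], [0.6436, 0.1292, 0.0]]
[549.7 234.8 223.9 184.9  -8.3]
lamp head [549.3 216.9 155.1 145.6  81.4]
chip top (294, 226, 30, 15) 322.5 [546.1  -6.5  59.1  24.6  85. ]
chip top (297, 208, 29, 13) 312.5 [584.7 -11.5  56.2  24.2  89.6]
chip top (300, 190, 29, 13) 311.0 [621.1 -17.7  56.3  24.4  89.6]
chip side (358, 241, 17, 25) 278.5 [619.7 -23.3  82.9  31.7  87.1]
chip side (339, 239, 16, 27) 276.0 [579.4 -18.2  91.6  29.8  82.4]
chip side (322, 239, 14, 25) 262.0 [543.1 -13.6  83.8  27.4  86.3]
```

```bash
python3 - <<'E'
from h import *
t=cv2.imread("pics/top0.png")[:,:,::-1].copy(); s=cv2.imread("pics/side0.png")[:,:,::-1].copy()
G=((14,60,140),(30,175,255))
gt=blob(t,*G,(460,195,505,265))[0]; gs=blob(s,*G,(305,370,375,413))[0]
print("grip",quad(gt).tolist(),quad(gs).tolist(),rect(gt,P["top"],.075))
D=((0,120,30),(180,255,120))
pt=blob(t,*D,(280,175,366,277),close=15)[0]; ps=blob(s,*D,(285,238,390,300),close=15)[0]
print("panel",rect(pt,P["top"],.036),quad(pt).tolist(),quad(ps).tolist())
a=lambda c:dict(zip("TL TR BR BL".split(),[c[np.argmin(c@v)] for v in np.array([[1,1],[-1,1],[-1,-1],[1,-1]])]))
A,B=a(gt.reshape(-1,2)),a(gs.reshape(-1,2))
for x,y in(("TR","BR"),("BR","BL"),("TL","TR"),("BL","TL")):print("grip corner?",x,A[x],y,B[y],tri(A[x],B[y]).round(4))
A,B=a(pt.reshape(-1,2)),a(ps.reshape(-1,2)); print(A,B)
for x,y in(("TL","TR"),("BL","TL")):print("panel top corner",tri(A[x],B[y]).round(4))
big=lambda im,r:cv2.resize(im[r[1]:r[3],r[0]:r[2],::-1],None,fx=4,fy=4,interpolation=cv2.INTER_CUBIC)
o=np.zeros((600,800,3),np.uint8); b=big(s,(265,355,415,455)); o[:400,:600]=b; c=big(t,(463,193,503,280)); o[:348,620:780]=c
cv2.imwrite("pics/z.png",o)
E
```

```text
grip [[491.0, 212.0], [495.0, 251.0], [478.0, 253.0], [476.0, 217.0]] [[373.0, 370.0], [364.0, 408.0], [313.0, 409.0], [305.0, 370.0]] [ 542.4 -349.5   79.9   36.7    1.4]
panel [562.5 -35.8 171.3 130.5  -9.3] [[298.0, 181.0], [361.0, 191.0], [348.0, 271.0], [286.0, 262.0]] [[378.0, 249.0], [376.0, 299.0], [291.0, 290.0], [302.0, 243.0]]
grip corner? TR [493 213] BR [364 408] [ 0.5801 -0.3777  0.0407]
grip corner? BR [493 253] BL [313 409] [ 0.5038 -0.3759  0.0387]
grip corner? TL [477 216] TR [373 370] [ 0.5817 -0.3372  0.0691]
grip corner? BL [477 252] TL [305 370] [ 0.4997 -0.3341  0.0712]
{'TL': array([298, 181], dtype=int32), 'TR': array([361, 191], dtype=int32), 'BR': array([348, 271], dtype=int32), 'BL': array([286, 262], dtype=int32)} {'TL': array([302, 243], dtype=int32), 'TR': array([378, 249], dtype=int32), 'BR': array([376, 299], dtype=int32), 'BL': array([292, 292], dtype=int32)}
panel top corner [0.6537 0.0153 0.0288]
panel top corner [0.4893 0.0398 0.0311]
```

View pics/z.png

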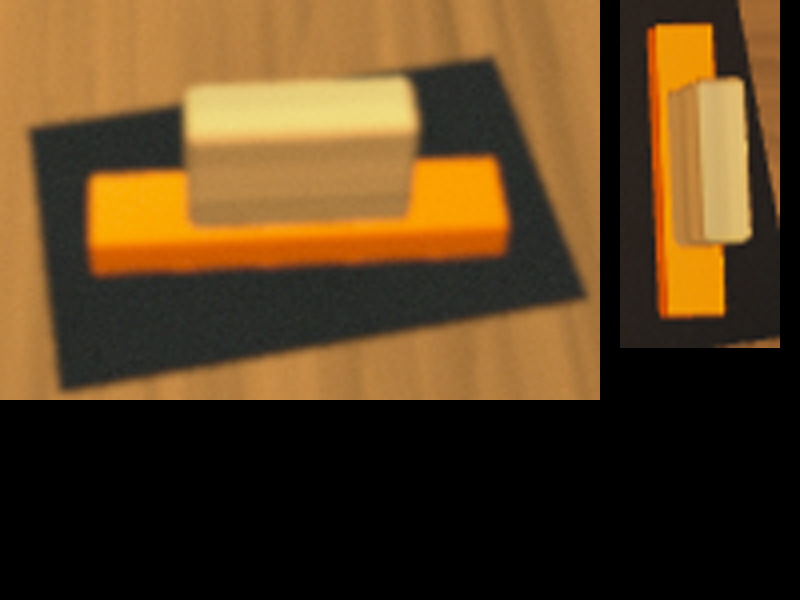

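The crop shows the grip's top-face corners clearly: side (311,376), (369,375), (369,388), (312,390), and top (482.5,213.5), (493.5,212.5), (495.5,253), (484,254). I'll triangulate them and work out the first moves.

```bash
cat >> h.py <<'E'
def down(a,tilt=0):
    "tool y at world angle a (deg); tilt>0 leans the tool about its y so that the fingers point to tool-x'"
    a=np.radians(a); y=np.array([np.cos(a),np.sin(a),0]); z=np.array([0,0,-1.]); x=np.cross(y,z)
    return Ro.from_matrix(np.c_[x,y,z])*Ro.from_euler("y",tilt,degrees=True)
def plan(pos,rot,cur=None):
    "row numbers from the measured pose (or cur) to each target"
    if cur is None:
        s=monitor.get_state(); cur=(s["eef_pos"],Ro.from_quat(s["tcp_rot"]))
    sh=cur[1].inv().apply(np.array(pos)-cur[0])/.4; tu=(cur[1].inv()*rot).as_rotvec()/np.pi
    return sh.round(4).tolist()+tu.round(4).tolist()
E
python3 - <<'E'
from h import *
T=[(482.5,213.5),(493.5,212.5),(495.5,253),(484.2,254.2)];S=[(368.8,375),(369,388.2),(312,390),(311.2,376.2)]
X=np.array([tri(a,b) for a,b in zip(T,S)]);print(X.round(4),X.mean(0).round(4)); d=X[0]+X[1]-X[2]-X[3];print(np.degrees(np.arctan2(d[1],d[0])))
g=X.mean(0)
for p,a in(([.29,.609,.35],64.5),([.42,.1,.35],92),([*g[:2],.2],92),([*g[:2],.056],92)):print(p,plan(p,down(a)))
s=monitor.get_state();print(down(64.5).as_quat(),s["tcp_rot"])
E
```

```text
[[ 0.581  -0.347   0.0714]
 [ 0.581  -0.3685  0.0711]
 [ 0.5024 -0.3694  0.0721]
 [ 0.5009 -0.3471  0.073 ]] [ 0.5413 -0.358   0.0719]
0.3901380609028668
[0.29, 0.609, 0.35] [0.0004, -0.0004, -0.2523, -0.0007, -0.0001, 0.0001]
[0.42, 0.1, 0.35] [-0.8405, -1.0092, -0.2504, -0.0006, -0.0003, -0.1527]
[np.float64(0.5413379464300905), np.float64(-0.35797685624221404), 0.2] [-1.6071, -1.9115, 0.1262, -0.0006, -0.0003, -0.1527]
[np.float64(0.5413379464300905), np.float64(-0.35797685624221404), 0.056] [-1.6072, -1.9107, 0.4862, -0.0006, -0.0003, -0.1527]
[0.22069744 0.97534232 0.         0.        ] [ 2.20557764e-01  9.75373333e-01 -9.89927812e-04 -3.92893967e-04]
```

```bash
python3 -m handwheel '[[0,0,-0.15,0,0,0,1],[0,0,-0.25,0,0,0,1],[-0.83,-0.99,-0.25,0,0,-0.15,1],[-0.83,-0.99,-0.25,0,0,-0.15,1],[-0.83,-0.99,-0.25,0,0,-0.15,1],[-0.83,-0.99,-0.25,0,0,-0.15,1],[-0.83,-0.99,-0.25,0,0,-0.15,1],[-0.83,-0.99,-0.25,0,0,-0.15,1],[-0.83,-0.99,-0.25,0,0,-0.15,1],[-0.83,-0.99,-0.25,0,0,-0.15,1],[-0.83,-0.99,-0.25,0,0,-0.15,1],[-0.83,-0.99,-0.25,0,0,-0.15,1]]' 40
python3 - <<'E'
from h import *
g=[.541,-.3575]
for z in (.2,.09,.056):print(plan([*g,z],down(91.5)))
E
```

```text
time: 1.6
eef_pos: [0.4197, 0.1079, 0.3498]
tcp_rot: [-0.012, 1.0, 0.0, -0.0]
contact_force: [-0.1, 0.0, 0.3]
opening: 1.001
finger_force: 0.0
[-0.2764, -1.1704, 0.3741, 0.0001, -0.0003, -0.0009]
[-0.2766, -1.1704, 0.6491, 0.0001, -0.0003, -0.0009]
[-0.2767, -1.1705, 0.7341, 0.0001, -0.0003, -0.0009]
```

```bash
python3 -m handwheel '[[-0.28,-1,0.2,0,0,0,1],[-0.28,-1,0.2,0,0,0,1],[-0.28,-1,0.2,0,0,0,1],[-0.28,-1,0.2,0,0,0,1],[-0.28,-1,0.2,0,0,0,1],[-0.28,-1,0.2,0,0,0,1],[-0.28,-1,0.2,0,0,0,1],[-0.28,-1,0.2,0,0,0,1],[-0.28,-1,0.2,0,0,0,1]]'
python3 - <<'E'
from h import *
g=[.541,-.3575]
for z in (.2,.09,.056):print(plan([*g,z],down(91.5)))
E
```

```text
time: 2.72
eef_pos: [0.5426, -0.2863, 0.2699]
tcp_rot: [-0.014, 1.0, 0.001, -0.0]
contact_force: [-0.4, 1.2, 0.0]
opening: 0.999
finger_force: 0.0
[0.0089, -0.1779, 0.1744, 0.0004, -0.0002, 0.0005]
[0.0087, -0.1783, 0.4494, 0.0004, -0.0002, 0.0005]
[0.0086, -0.1784, 0.5344, 0.0004, -0.0002, 0.0005]
```

```bash
python3 -m handwheel '[[0.009,-0.165,0.15,0,0,0,1],[0.009,-0.165,0.3,0,0,0,1],[0.009,-0.165,0.3,0,0,0,1],[0.009,-0.165,0.3,0,0,0,1],[0.009,-0.165,0.3,0,0,0,1]]'
python3 - <<'E'
from h import *
g=[.541,-.3575]
for z in (.09,.054):print(plan([*g,z],down(91.5)))
E
```

```text
time: 3.35
eef_pos: [0.5421, -0.3539, 0.1537]
tcp_rot: [-0.014, 1.0, -0.002, 0.002]
contact_force: [0.6, 0.1, 0.3]
opening: 1.003
finger_force: 0.0
[0.0035, -0.0085, 0.1594, -0.0011, 0.0012, 0.0005]
[0.0039, -0.0082, 0.2493, -0.0011, 0.0012, 0.0005]
```

```bash
python3 -m handwheel '[[0.003,-0.006,0.12,0,0,0,1],[0.003,-0.006,0.2,0,0,0,1],[0.003,-0.006,0.25,0,0,0,1],[0.003,-0.006,0.25,0,0,0,1],[0.003,-0.006,0.25,0,0,0,-1],[0.003,-0.006,0.25,0,0,0,-1],[0.003,-0.006,0.25,0,0,0,-1],[0.003,-0.006,0.25,0,0,0,-1],[0.003,-0.006,0.25,0,0,0,-1],[0.003,-0.006,0.25,0,0,0,-1]]' 60
```

```text
time: 4.6
eef_pos: [0.5398, -0.3569, 0.0513]
tcp_rot: [-0.013, 1.0, -0.001, 0.001]
contact_force: [-0.5, 0.3, 5.5]
opening: 0.271
finger_force: 60.5
```

```bash
python3 -m handwheel '[[0,0,-0.1,0,0,0,-1],[0,0,-0.2,0,0,0,-1],[0,0,-0.3,0,0,0,-1],[0,0,-0.3,0,0,0,-1]]'
python3 - <<'E'
from h import *
print(plan([.495,-.0146,.16],down(-9.3)),plan([.495,-.0146,.088],down(-9.3)))
s=eyes.read_camera("side");cv2.imwrite("pics/s1.png",s[:,:,::-1])
E
```

```text
time: 5.1
eef_pos: [0.5406, -0.3576, 0.1737]
tcp_rot: [-0.013, 1.0, -0.002, 0.002]
contact_force: [0.1, -0.3, -2.1]
opening: 0.269
finger_force: 59.8
[0.0914, 0.8604, 0.0298, 0.0003, 0.0024, 0.5601] [0.0923, 0.8613, 0.2098, 0.0003, 0.0024, 0.5601]
```

View pics/s1.png

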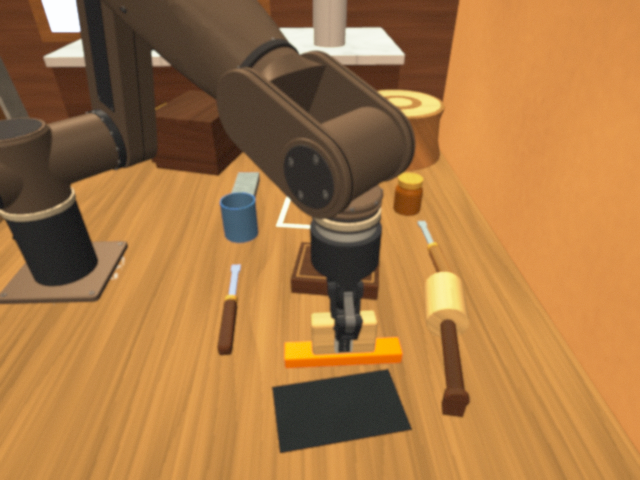

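The scraper is held level above the mat (around (343,350)), so I'll carry it over the panel.

```bash
python3 -m handwheel '[[0.092,0.86,0,0,0,0.56,-1],[0.092,0.86,0,0,0,0.56,-1],[0.092,0.86,0,0,0,0.56,-1],[0.092,0.86,0,0,0,0.56,-1],[0.092,0.86,0,0,0,0.56,-1],[0.092,0.86,0,0,0,0.56,-1],[0.092,0.86,0,0,0,0.56,-1],[0.092,0.86,0,0,0,0.56,-1],[0.092,0.86,0,0,0,0.56,-1],[0.092,0.86,0,0,0,0.56,-1],[0.092,0.86,0,0,0,0.56,-1],[0.092,0.86,0,0,0,0.56,-1]]'
python3 - <<'E'
from h import *
print(plan([.495,-.0146,.088],down(-9.3)),plan([.653,-.0405,.088],down(-9.3)))
E
```

```text
time: 6.65
eef_pos: [0.4924, -0.0133, 0.1687]
tcp_rot: [0.762, 0.648, -0.001, -0.001]
contact_force: [-0.3, 0.3, -1.8]
opening: 0.273
finger_force: 59.8
[-0.0022, 0.0075, 0.2016, -0.001, -0.0001, 0.0005] [-0.0029, 0.4078, 0.2004, -0.001, -0.0001, 0.0005]
```

```bash
python3 -m handwheel '[[0,0.005,0.1,0,0,0,-1],[0,0.005,0.17,0,0,0,-1],[0,0.005,0.195,0,0,0,-1],[0,0.005,0.195,0,0,0,-1],[0,0.005,0.195,0,0,0,-1]]'
python3 - <<'E'
from h import *
print(plan([.653,-.0405,.0865],down(-9.3)))
E
```

```text
time: 7.28
eef_pos: [0.4964, -0.0141, 0.0936]
tcp_rot: [0.762, 0.648, 0.001, 0.001]
contact_force: [-0.6, -0.2, -1.9]
opening: 0.274
finger_force: 60.0
[-0.0022, 0.397, 0.0189, 0.0008, 0.0001, 0.0002]
```

```bash
python3 -m handwheel '[[0,0,0.014,0,0,0,-1],[0,0.02,0.015,0,0,0,-1],[0,0.05,0.015,0,0,0,-1],[0,0.09,0.015,0,0,0,-1],[0,0.13,0.015,0,0,0,-1],[0,0.17,0.015,0,0,0,-1],[0,0.21,0.015,0,0,0,-1],[0,0.25,0.015,0,0,0,-1],[0,0.29,0.015,0,0,0,-1],[0,0.33,0.015,0,0,0,-1],[0,0.37,0.015,0,0,0,-1],[0,0.41,0.015,0,0,0,-1]]'
python3 - <<'E'
from h import *
for n in("top","side"):cv2.imwrite(f"pics/{n}2.png",eyes.read_camera(n)[:,:,::-1])
a,b=cv2.imread("pics/top2.png"),cv2.imread("pics/side2.png")
cv2.imwrite("pics/w2.png",np.hstack([cv2.resize(a[100:320,240:500],(400,338)),cv2.resize(b[200:400,220:460],(400,338))]))
E
```

```text
time: 8.78
eef_pos: [0.6586, -0.0406, 0.0862]
tcp_rot: [0.762, 0.648, 0.0, 0.0]
contact_force: [0.6, 0.7, -2.0]
opening: 0.275
finger_force: 59.9
```

View pics/w2.png

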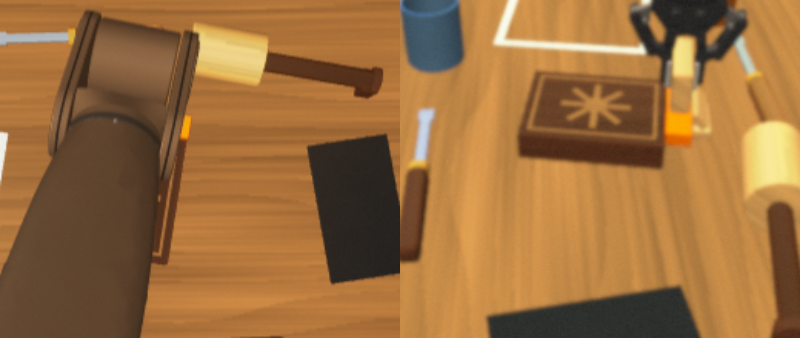

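The panel is clear: the carving is fully visible and the chips are past its +x edge. Next the scraper goes back to the mat.

```bash
python3 -m handwheel '[[0,0,-0.1,0,0,0,-1],[0,0,-0.2,0,0,0,-1],[0,0,-0.2,0,0,0,-1]]'
python3 - <<'E'
from h import *
print(plan([.5436,-.3476,.12],down(-81.6)))
E
```

```text
time: 9.25
eef_pos: [0.6598, -0.0408, 0.1712]
tcp_rot: [0.762, 0.648, 0.003, 0.004]
contact_force: [0.4, -0.0, -2.0]
opening: 0.271
finger_force: 60.0
[-0.8038, -0.1642, 0.127, 0.0026, -0.0017, 0.4018]
```

```bash
python3 -m handwheel '[[-0.804,-0.164,0.06,0,0,0.4,-1],[-0.804,-0.164,0.06,0,0,0.4,-1],[-0.804,-0.164,0.06,0,0,0.4,-1],[-0.804,-0.164,0.06,0,0,0.4,-1],[-0.804,-0.164,0.06,0,0,0.4,-1],[-0.804,-0.164,0.06,0,0,0.4,-1],[-0.804,-0.164,0.06,0,0,0.4,-1],[-0.804,-0.164,0.1,0,0,0.4,-1],[-0.804,-0.164,0.12,0,0,0.4,-1],[-0.804,-0.164,0.12,0,0,0.4,-1],[-0.804,-0.164,0.12,0,0,0.4,-1]]'
python3 - <<'E'
from h import *
print(plan([.5436,-.3476,.052],down(-81.6)))
E
```

```text
time: 10.62
eef_pos: [0.5408, -0.3468, 0.1183]
tcp_rot: [0.997, 0.077, -0.0, 0.0]
contact_force: [-0.4, -0.5, -1.1]
opening: 0.276
finger_force: 59.9
[0.0066, 0.003, 0.1656, 0.0, 0.0, 0.0021]
```

```bash
python3 -m handwheel '[[0.006,0.002,0.08,0,0,0,-1],[0.006,0.002,0.13,0,0,0,-1],[0.006,0.002,0.155,0,0,0,-1],[0.006,0.002,0.163,0,0,0,-1],[0.006,0.002,0.163,0,0,0,-1],[0.006,0.002,0.163,0,0,0,-1]]'
```

```text
time: 11.38
eef_pos: [0.5436, -0.348, 0.0542]
tcp_rot: [0.997, 0.076, 0.001, 0.001]
contact_force: [-0.3, 0.8, -0.7]
opening: 0.273
finger_force: 60.0
```

```bash
python3 -m handwheel '[[0,0,0.004,0,0,0,-1],[0,0,0.006,0,0,0,-1],[0,0,0.006,0,0,0,-1]]'; python3 -m handwheel '[[0,0,0,0,0,0,0],[0,0,0,0,0,0,1],[0,0,0,0,0,0,1],[0,0,0,0,0,0,1],[0,0,-0.1,0,0,0,1],[0,0,-0.2,0,0,0,1],[0,0,-0.4,0,0,0,1],[0,0,-0.4,0,0,0,1]]'
python3 - <<'E'
from h import *
s=eyes.read_camera("side");t=eyes.read_camera("top")
cv2.imwrite("pics/side3.png",s[:,:,::-1]);cv2.imwrite("pics/top3.png",t[:,:,::-1])
O=((8,200,180),(22,255,255));
for n,im,roi in(("top",t,(430,180,520,290)),("side",s,(260,360,420,450))):
    for c in blob(im,*O,roi): print(n,rect(c,P[n],.021),cv2.boundingRect(c))
D=((0,120,30),(180,255,120))
ps=blob(s,*D,(285,238,384,302),close=15)[0];pt=blob(t,*D,(280,175,366,277),close=15)[0]
print(quad(ps).tolist(),quad(pt).tolist(),rect(pt,P["top"],.036))
E
```

```text
time: 11.75
eef_pos: [0.5433, -0.3477, 0.0514]
tcp_rot: [0.997, 0.076, 0.0, 0.0]
contact_force: [-1.1, 1.0, 2.1]
opening: 0.277
finger_force: 60.3
time: 12.75
eef_pos: [0.545, -0.3491, 0.2168]
tcp_rot: [0.997, 0.076, 0.003, 0.004]
contact_force: [0.2, -0.4, 0.5]
opening: 1.003
finger_force: 0.0
top [ 542.9 -346.   150.1   33.2    8.3] (462, 198, 27, 75)
side [ 541.2 -354.4  150.5   39.6    8.3] (287, 384, 104, 39)
[[350.0, 278.0], [346.0, 301.0], [291.0, 288.0], [324.0, 239.0]] [[299.0, 181.0], [361.0, 191.0], [348.0, 271.0], [286.0, 262.0]] [562.2 -35.7 169.3 130.3  -9.4]
```

View pics/side3.png

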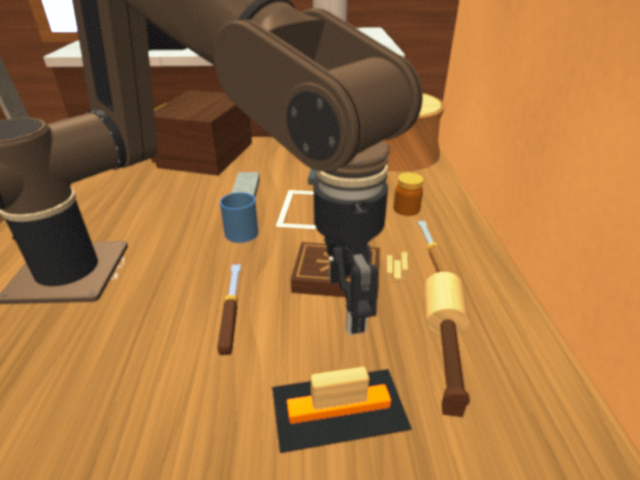

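The scraper stands upright on its mat, centred at about (340,400) in the side view. All three chips lie on the bench at (388,264), (397,269) and (404,260), beside the panel's +x face. The panel hasn't moved. Next I tilt the tool to push the panel from its -y face.

```bash
python3 - <<'E'
from h import *
print(plan([.555,-.17,.25],down(-9.4)),plan([.555,-.17,.25],down(-9.4,45)))
E
```

```text
[0.0947, -0.4364, -0.0916, 0.0021, -0.0001, -0.3993] [0.0947, -0.4364, -0.0916, 0.1583, 0.2156, -0.3767]
```

```bash
python3 -m handwheel '[[0.02,-0.08,-0.09,0,0,-0.05,1],[0.095,-0.436,-0.092,0,0,-0.2,1],[0.095,-0.436,-0.092,0.158,0.216,-0.377,1],[0.095,-0.436,-0.092,0.158,0.216,-0.377,1],[0.095,-0.436,-0.092,0.158,0.216,-0.377,1],[0.095,-0.436,-0.092,0.158,0.216,-0.377,1],[0.095,-0.436,-0.092,0.158,0.216,-0.377,1],[0.095,-0.436,-0.092,0.158,0.216,-0.377,1],[0.095,-0.436,-0.092,0.158,0.216,-0.377,1],[0.095,-0.436,-0.092,0.158,0.216,-0.377,1],[0.095,-0.436,-0.092,0.158,0.216,-0.377,1],[0.095,-0.436,-0.092,0.158,0.216,-0.377,1]]'
python3 - <<'E'
from h import *
print(monitor.get_state()["qpos"].round(2));
r=down(-9.4,45)
for p in([.558,-.135,.12],[.558,-.135,.06],[.558,-.135,.022]):print(plan(p,r))
cv2.imwrite("pics/s4.png",eyes.read_camera("side")[:,:,::-1])
E
```

```text
time: 14.35
eef_pos: [0.5541, -0.1689, 0.2474]
tcp_rot: [0.704, 0.597, 0.292, -0.25]
contact_force: [0.6, -0.7, 0.9]
opening: 1.0
finger_force: 0.0
[-0.72  0.24  1.77  0.64  1.61 -0.69]
[-0.1659, -0.0031, 0.285, -0.0009, -0.0011, -0.0007]
[-0.2724, -0.0025, 0.3907, -0.0009, -0.0011, -0.0007]
[-0.3398, -0.0022, 0.4577, -0.0009, -0.0011, -0.0007]
```

View pics/s4.png

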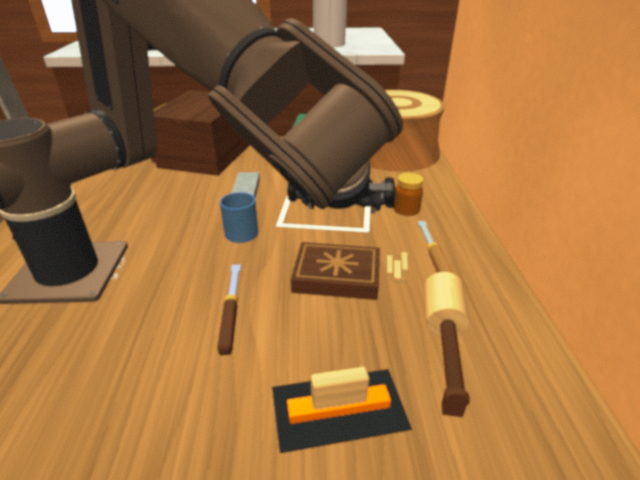

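The view shows the tool leaning, with the panel clear at (337,268), the chips to its right and the scraper untouched. Lowering behind the panel.

```bash
python3 -m handwheel '[[-0.1,0,0.13,0,0,0,1],[-0.2,0,0.26,0,0,0,1],[-0.28,0,0.36,0,0,0,1],[-0.33,0,0.425,0,0,0,1],[-0.345,0,0.445,0,0,0,1],[-0.345,0,0.445,0,0,0,1],[-0.345,0,0.445,0,0,0,1]]'
python3 - <<'E'
from h import *
r=down(-9.4,45); f=np.array([-.0514*.9895+.2659*.1444, .0514*.1444+.2659*.9895])
print("push vec",f)
s=monitor.get_state(); p=s["eef_pos"]
print(plan([*(p[:2]+[.0035,.021]),.022],r), plan([*(p[:2]+[.0035,.021]+f*.5),.022],r))
t=eyes.read_camera("top");cv2.imwrite("pics/t5.png",t[:,:,::-1])
E
```

```text
time: 15.28
eef_pos: [0.5595, -0.1415, 0.0262]
tcp_rot: [0.704, 0.597, 0.293, -0.248]
contact_force: [0.8, 0.5, 0.4]
opening: 1.001
finger_force: 0.0
push vec [-0.01246434  0.27053021]
[0.0301, 0.0001, 0.0451, -0.0, -0.0006, 0.0001] [0.2638, -0.0705, 0.2797, -0.0, -0.0006, 0.0001]
```

```bash
python3 -m handwheel '[[0.01,0,0.025,0,0,0,1],[0.03,0,0.045,0,0,0,1],[0.05,-0.006,0.065,0,0,0,1],[0.07,-0.012,0.085,0,0,0,1],[0.09,-0.018,0.105,0,0,0,1],[0.11,-0.024,0.125,0,0,0,1],[0.13,-0.03,0.145,0,0,0,1],[0.15,-0.036,0.165,0,0,0,1],[0.17,-0.042,0.185,0,0,0,1],[0.19,-0.048,0.205,0,0,0,1],[0.19,-0.048,0.205,0,0,0,1]]'
cat > look.py <<'E'
from h import *
import sys
t=eyes.read_camera("top");s=eyes.read_camera("side")
cv2.imwrite(f"pics/{sys.argv[1]}.png",np.hstack([t[100:320,140:400,::-1],s[150:370,220:440,::-1]]))
D=((0,120,30),(180,255,120)); X0,X1=int(sys.argv[2]),int(sys.argv[3])
pt=blob(t,*D,(X0,170,X1,290),close=15)[0]; print("top",rect(pt,P["top"],.036),quad(pt).tolist())
y0,y1=int(sys.argv[4]),int(sys.argv[5])
ps=blob(s,*D,(265,y0,390,y1),close=15)[0]; q=quad(ps); print("side",q.tolist(),[plane(P["side"],x,.036).round(3)[:2].tolist() for x in q])
E
python3 look.py l1 240 366 195 300
```

```text
time: 16.7
eef_pos: [0.5567, -0.0254, 0.0204]
tcp_rot: [0.704, 0.597, 0.292, -0.251]
contact_force: [-0.1, 0.4, 0.1]
opening: 0.998
finger_force: 0.0
top [551.8  -0.6 238.  174.3  83.2] [[256.0, 184.0], [362.0, 197.0], [353.0, 266.0], [243.0, 264.0]]
side [[278.0, 200.0], [341.0, 200.0], [371.0, 270.0], [310.0, 285.0]] [[0.43, 0.223], [0.587, 0.217], [0.625, -0.066], [0.504, -0.107]]
```

View pics/l1.png

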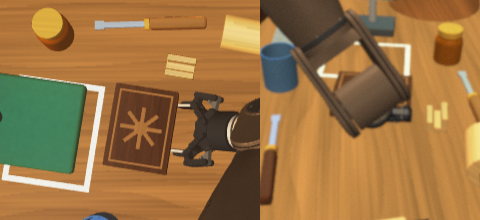

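The panel (top view, about (281,226)) has slid squarely on two fingertips, and the chips are left behind at (320,166).

```bash
cat > look2.py <<'E'
from h import *
import sys
t=eyes.read_camera("top"); X0,X1=int(sys.argv[1]),int(sys.argv[2])
pt=blob(t,(0,120,30),(180,255,115),(X0,170,X1,290))
m=np.zeros((480,640),np.uint8); cv2.drawContours(m,[cv2.convexHull(pt[0])],-1,255,-1); m=cv2.morphologyEx(m,cv2.MORPH_OPEN,np.ones((25,25)))
c=cv2.findContours(m,cv2.RETR_EXTERNAL,cv2.CHAIN_APPROX_NONE)[0][0]
r=rect(c,P["top"],.036); print("top",r,quad(c).tolist())
d=np.array([.5497,.2348])-r[:2]/1000; u=np.array([.9895,-.1444]);v=np.array([.1444,.9895])
print("to go u,v mm",1000*d@u,1000*d@v)
s=monitor.get_state();p=s["eef_pos"];print("full row",plan([*(p[:2]+d),.0205],down(-9.4,45)))
cv2.imwrite("pics/tt.png",t[:,:,::-1])
E
python3 look2.py 235 326
```

```text
top [558.1  49.8 170.7 132.2  -9.4] [[256.0, 186.0], [315.0, 192.0], [306.0, 271.0], [246.0, 264.0]]
to go u,v mm -35.025800000000075 181.84454
full row [0.3185, -0.0959, 0.3221, -0.001, -0.0014, -0.0007]
```

```bash
python3 -m handwheel '[[0.02,-0.006,0.02,0,0,0,1],[0.042,-0.013,0.042,0,0,0,1],[0.065,-0.02,0.065,0,0,0,1],[0.088,-0.027,0.088,0,0,0,1],[0.11,-0.034,0.11,0,0,0,1],[0.132,-0.04,0.132,0,0,0,1],[0.155,-0.047,0.155,0,0,0,1],[0.178,-0.054,0.178,0,0,0,1],[0.2,-0.061,0.2,0,0,0,1],[0.222,-0.068,0.222,0,0,0,1],[0.222,-0.068,0.222,0,0,0,1]]'
python3 - <<'E'
from h import *
s=monitor.get_state();print(s["eef_pos"],s["contact_force"],s["qpos"].round(2))
t,d=eyes.read_camera("top"),eyes.read_camera("side")
cv2.imwrite("pics/l2.png",np.hstack([cv2.resize(t[150:310,80:300,::-1],(400,291)),cv2.resize(d[80:300,200:460,::-1],(400,338))[:291]]))
E
```

```text
time: 18.23
eef_pos: [0.5503, 0.1028, 0.021]
tcp_rot: [0.704, 0.597, 0.292, -0.251]
contact_force: [0.7, 0.2, 0.1]
opening: 1.002
finger_force: 0.0
[0.5502789  0.10280775 0.02103477] [0.66422828 0.24076873 0.07159514] [-0.3   0.42  2.06  0.94  1.06 -0.79]
```

View pics/l2.png

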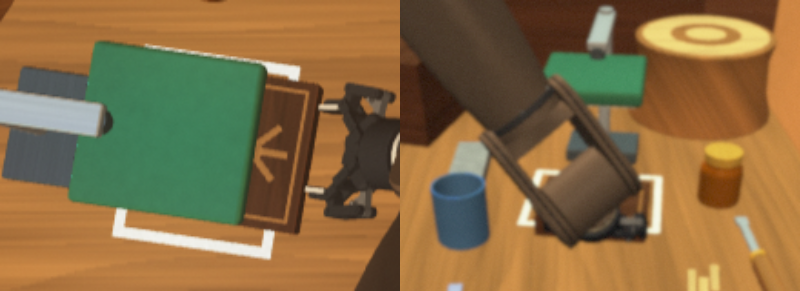

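```bash
python3 - <<'E'
from h import *
a,b=[plane(P["top"],q,.036)[:2] for q in((257.1,196.8),(245,277.6))]
F=np.array([.5497,.2348]);u=np.array([.9895,-.1444]);v=np.array([.1444,.9895]);e=a-b
th=np.arctan2(e[1],e[0]);c=(a+b)/2+.065*np.array([-np.sin(th),np.cos(th)]);d=F-c
print(a,b,np.linalg.norm(e),np.degrees(th),c,"to go",d@u,d@v)
p=monitor.get_state()["eef_pos"];print(plan([*(p[:2]+d),.021],down(-9.4,45)))
E
```

```text
[0.62228789 0.09821529] [0.45844899 0.12196353] 0.16555109087230424 -8.247509117663405 [0.54969267 0.17441716] to go -0.008712027171605243 0.059749880132879976
[0.1045, -0.0245, 0.1062, -0.0011, -0.0015, -0.0006]
```

```bash
python3 -m handwheel '[[0.02,-0.005,0.02,0,0,0,1],[0.04,-0.01,0.04,0,0,0,1],[0.06,-0.015,0.06,0,0,0,1],[0.075,-0.019,0.075,0,0,0,1],[0.09,-0.022,0.09,0,0,0,1],[0.098,-0.024,0.098,0,0,0,1],[0.102,-0.025,0.102,0,0,0,1],[0.102,-0.025,0.102,0,0,0,1],[0.102,-0.025,0.102,0,0,0,1]]'
python3 -m handwheel '[[-0.03,0,-0.03,0,0,0,1],[-0.08,0,-0.08,0,0,0,1],[-0.16,0,-0.16,0,0,0,1],[-0.26,0,-0.26,0,0,0,1],[-0.34,0,-0.34,0,0,0,1],[-0.4,0,-0.4,0,0,0,1],[-0.5,0,-0.5,0,0,0,1],[-0.6,0,-0.6,0,0,0,1],[-0.6,0,-0.6,0,0,0,1]]'
python3 - <<'E'
from h import *
t,d=eyes.read_camera("top"),eyes.read_camera("side")
cv2.imwrite("pics/top6.png",t[:,:,::-1]);cv2.imwrite("pics/side6.png",d[:,:,::-1])
cv2.imwrite("pics/l3.png",np.hstack([cv2.resize(t[150:310,80:280,::-1],(400,320)),cv2.resize(d[160:260,260:385,::-1],(400,320),interpolation=cv2.INTER_CUBIC)]))
E
```

```text
time: 19.45
eef_pos: [0.5503, 0.1601, 0.0212]
tcp_rot: [0.704, 0.597, 0.292, -0.25]
contact_force: [0.4, -1.0, 0.1]
opening: 0.995
finger_force: 0.0
time: 20.58
eef_pos: [0.4954, -0.1803, 0.0205]
tcp_rot: [0.706, 0.595, 0.293, -0.247]
contact_force: [0.5, -0.1, -0.0]
opening: 0.998
finger_force: 0.0
```

View pics/l3.png

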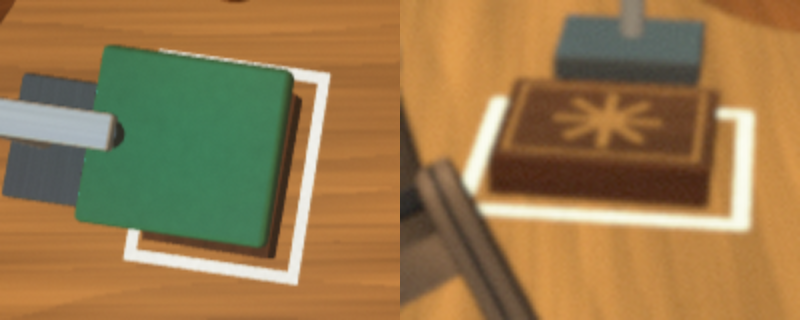

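```bash
python3 - <<'E'
from h import *
pl=lambda x,y,z:plane(P["side"],(260+(x-400)/3.2,160+y/3.2),z)[:2]
F=np.array([.5497,.2348]);u=np.array([.9895,-.1444]);v=np.array([.1444,.9895])
n=("FL","FR","nl top","nr top","fl top","fr top")
for k,(q,e) in zip(n,[((490,193,0),(-85,-65)),((707,205,0),(85,-65)),((492,153,.036),(-85,-65)),((713,165,.036),(85,-65)),((515,82,.036),(-85,65)),((717,92,.036),(85,65))]):
    X=pl(*q)-F; print(k,(1000*np.array([X@u,X@v])-e).round(1))
T=lambda x,y,z:plane(P["top"],(80+x/2,150+y/2),z)[:2]-F
for q,e in(((301,97,.036),(85,-65)),((275,258,.036),(-85,-65))):X=T(*q);print("top",(1000*np.array([X@u,X@v])-e).round(1))
for nm,pp in(("outer R tape",[(330,73),(297,284)]),):
    for q in pp: X=T(*q,0);print(nm,1000*X@u,1000*X@v,"expect +-112,-92")
s=cv2.imread("pics/side6.png")[:,:,::-1].copy()
ps=blob(s,(0,120,30),(180,255,115),(284,180,364,228),close=7)[0];print(quad(ps).tolist())
E
```

```text
FL [-1.6  1.2]
FR [-4.3  2.2]
nl top [1.5 0.8]
nr top [-1.6  1.3]
fl top [  1.3 -12.9]
fr top [ -2.7 -12.2]
top [-4.3 -6.5]
top [ 0.6 -5.4]
outer R tape 115.00654904357117 -90.67397156009399 expect +-112,-92
outer R tape -108.85949797338023 -89.91508388677892 expect +-112,-92
[[358.0, 191.0], [353.0, 224.0], [288.0, 218.0], [308.0, 181.0]]
```

The panel lies inside the tape with margin (offset about -1 mm along, -3 mm across). I'll raise the tool clear and check the scraper.

```bash
python3 -m handwheel '[[0.07,0,-0.07,0,0,0,1],[0.14,0,-0.14,0,0,0,1],[0.25,0,-0.25,0,0,0,1],[0.25,0,-0.25,0,0,0,1],[0.25,0,-0.25,0,0,0,1],[0.25,0,-0.25,0,0,0,1]]'
python3 - <<'E'
from h import *
s=eyes.read_camera("side");t=eyes.read_camera("top");cv2.imwrite("pics/f.png",s[:,:,::-1])
c=blob(s,(8,200,180),(22,255,255),(260,360,420,450))[0]; print(rect(c,P["side"],.021),cv2.boundingRect(c))
a=cv2.imread("pics/side0.png")[:,:,::-1]; 
for r in((215,190,262,245),(392,170,430,215),(215,260,245,355),(415,270,470,415),(415,218,442,270)):
    print(r,np.abs(s[r[1]:r[3],r[0]:r[2]].astype(int)-a[r[1]:r[3],r[0]:r[2]]).mean().round(1))
E
```

```text
time: 21.42
eef_pos: [0.4947, -0.1742, 0.1595]
tcp_rot: [0.704, 0.596, 0.292, -0.252]
contact_force: [-0.2, -0.8, -0.3]
opening: 1.002
finger_force: 0.0
[ 541.  -354.4  150.1   39.2    8.3] (287, 385, 104, 38)
(215, 190, 262, 245) 26.3
(392, 170, 430, 215) 5.1
(215, 260, 245, 355) 6.2
(415, 270, 470, 415) 5.3
(415, 218, 442, 270) 6.0
```

View pics/f.png

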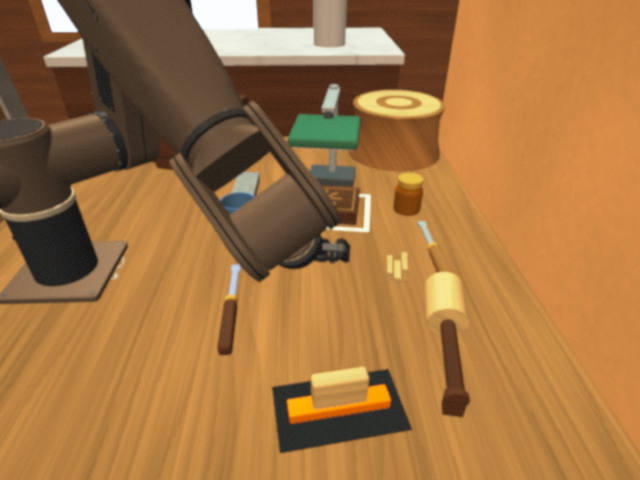

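The scraper is still upright on its mat at (340,400) and the panel is in the frame at (345,203). The bystanders are undisturbed; the mug is only partly hidden by the arm. The arm is clear, so I'm handing in.

```bash
python3 -c "
from plant import ctrl
print(ctrl.sign_off())"
```

```text
the job is handed in; nothing more can be done
None
```

The job is handed in (no verdict came back): the chips were wiped off with the scraper, the scraper is upright on its mat and let go, and the panel lies inside the tape frame by my measurement; I saw no contact with the lamp or bystanders.

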